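Set a cold light source's aperture slide to its third click, then light the lamp

ROBOT

A 7-joint arm with a two-finger parallel gripper is mounted at the origin on a cart in front of the work surface, level with it; the furniture and walls round the work are solid. World frame = base frame: x ahead of the robot, y to its left, z up, the work surface at z = 0. Lengths are in m, angles in rad, forces in N, time in s.
With the tool pointing down it reaches from about 0.4 to 0.85 m from the base axis. Payload 10.4 kg.
Tool frame: the origin (TCP) lies midway between the tips of the shut fingers; the grasp point (between the pads) lies 19 mm behind it; z points along the fingers, y is the line along which they close (so a half turn about z gives the same grasp; the last joint's range is limited). The gripper opens to 87 mm and grips with 3 to 60 N. Pads are 19 mm wide; open, the fingers measure 117 mm over their backs; the gripper's body (75 mm by 190 mm) begins 51 mm behind the grasp point.
Start: joints at [-0.023, 0.332, -0.065, 1.46, 0.022, 1.35, -0.088], TCP at [0.625, 0, 0.186] pointing down, gripper open.
Joint ranges: [-2.6, 2.6], [-0.5, 2.12], [-1.47, 1.34], [0.16, 2.42], [-1.27, 4.41], [0.06, 2.06], [-2.6, 2.6]. Speed limits (rad/s): [2.22, 2.22, 2.79, 2.79, 3.14, 3.14, 3.14].

INTERFACE

Orientations are given as a unit quaternion [x, y, z, w].
In Python, from bench import r gives the robot as it stands.
- The arm moves only by the tool arm_command, never from a script. Its arguments are lists of equal length, an entry for each row: "xyz": the shift along the world's x, y, z in m, a list of three; "rot": the turn, a rotation vector about the world's x, y, z in rad, a list of three. In form: {"xyz": [[tx, ty, tz], ...], "rot": [[ax, ay, az], ...]}. A call has 1 to 20 rows; each row is the pose to reach, as a shift and turn from the pose commanded when the call began; what a row does not reach only later rows make up. A row lasts 1/12 s, in which the tool goes at most 41.7 mm and 7.16 degrees, less where a joint would pass 70% of its speed; a pose out of reach is approached as far as the arm can. A call with a gripper value outside its range is refused whole. "grip" is the opening, from 0 (shut) to 1 (fully open), set as the call begins (left out, the last holds). The fingers move at their own pace and stop on an object; "squeeze" is the grip in N (left out, the last holds). Time passes only in rows, so rows that repeat a pose let the fingers close. It gives the time, the measured TCP pose, the force, the opening and the grip force at its end, in the units of the state.
- r.read_state(): the state, without advancing time (a new reading comes with each control period).
- r.camera(name): name is "scene" or "side" or "wrist"; returns the picture (384x512x3 uint8, red, green, blue); there is no depth.
- r.camera_model(name): a dict with "fx", "fy", "cx", "cy" (pixels), "T" (4x4, takes a point from camera to world coordinates). Camera axes: x right, y up, looking along -z (the intrinsics and any distortion apply to the point x, -y, -z); pixel columns grow to the right and rows downward; lengths in m; the calibration is good to about 2 mm. A picture is of the moment at which its call begins: read the wrist's pose just before it. camera_model takes no time and is no camera call; for the wrist camera it gives the pose at the moment of the call.
- r.close_job(): hands the job in; it is judged then, once.
Trained networks look in the newest picture that a camera, given by its name, has taken for a name from the list of things; names that differ only in an ending like _2 or _b are one class to them, and where a whole thing is asked for, a point or a joint stands for the part that bears it (a point fixed in the world has none). Each returns a list of dicts, best first, with "conf" (0 to 1); they miss things now and then, are a little off and sometimes report something else, mostly with a low value. They report only what shows in the picture. A call takes as long as a camera call.
- r.look_for(label, camera): "at" ([x, y, z] in m, in the coordinates of the camera as it stood for that picture, good to about 4 mm: the middle of the surface that is visible of it).
- r.spot_point(label, camera): "at" ([x, y, z] in m, in the coordinates of the camera as it stood for that picture, good to about 4 mm: a listed point, or the origin of a listed thing).
The state is a dict: "time": time; "joint_positions": joint angles; "joint_vel": joint speeds; "joint_torque": joint torques, N m; "ee_pos": TCP position; "eef_rot": TCP orientation; "ft_force": force on the tool from outside, world axes, zero at the start; "torque": the same for the moment, N m; "width": finger opening in m; "grip_force": force on a finger pad.
Only numpy, scipy, OpenCV 4.12 (cv2) and the standard library are available. Lean on these libraries where they do the work, as an engineer would, in place of code of your own. Each camera call takes 0.05 s, during which the arm holds its last target. There are 200 camera calls.

TASK

The aperture slide on top of the fibre-optic light source was left part way open. With the fingertips only, push its orange knob all the way back to the closed end, then push it open again until it has clicked into the third detent and no farther, and only when it sits there press the green lamp button right down and let it come up. Push gently, never pinch the knob, leave the sample dish and everything else on the bench where they are, and finish with the hand clear.

Things in the scene. Friction and masses are not known exactly. Their poses are not given: they have to be found in the camera images.
- light_source: White fibre-optic light source, fixed, turned by a varying yaw: 140 mm deep (x) x 170 wide (y) x 95 high. Origin: centre of its underside; +x to its rear, +y to its left. Black flat deck on top, slide slot along y on the line x = -22 mm. A black gooseneck light guide leaves the right side at x = -36 mm, reaches y = -196 mm and 150 mm above the bench, and points down at the dish.
- aperture_slide (a joint): Slide travel, m: 0 = closed (left end of the slot, white bar mark), growing to the right (box -y). Clicks 1 to 5 are 12 mm apart at white dots: 0.012, 0.024, 0.036 (third), 0.048, 0.060 (closed not counted). Leaving a detent takes 4 to 5 N; near half-way (6 mm) the push fades and the slide snaps on by itself, away from the finger. Stops 1 mm past both ends. Starts in click 1 or 2.
- slide_knob (a point): Centre of the orange knob, a rounded block 14 mm along the travel (box y) x 22 mm across it (box x) x 22 mm high; its underside is 4 mm and its top 26 mm above the deck. This point is 15 mm above the deck, 110 mm above the bench. The deck is free on both sides of the knob.
- lamp_button (a joint): Travel of the lamp push button in m: 0 = up, 0.005 = fully down (about 5 N). Springs back up when released; pressed counts from 0.004.
- lamp_button_top (a point): Centre of the top face of the round green push button, 22 mm across in a 38 mm steel collar, at the right rear of the deck (box x = +34 mm, y = -48 mm); when up, its top is 17 mm above the deck (112 mm above the bench). It is pressed straight down.
- petri_dish: Small clear lidded sample dish, 58 mm across, 13 mm high, under the end of the light guide; origin at the centre of its underside. Stays where it is.
- media_bottle: Clear bottle with blue cap, 69 mm across, 129 mm high, behind the light source; origin at the centre of its underside. Stays where it is.
- tube_a: Capped centrifuge tube (red cap) lying on the bench at the right, 120 x 21 mm; origin at its underside. Stays where it is.
- pen: Black marker pen, 126 x 13 mm, lying on the dark tray at the left; origin at its underside. Stays where it is.
- sample_pot: Specimen pot with red screw cap, 46 mm across, 57 mm high, at the front left; origin at the centre of its underside. Stays where it is.

How it is judged:
On the way, in this order (a step that is already met when the one before it is completed fails the run):
1. the slide has been pushed back to its closed end (within 2.5 mm) (value of joint aperture_slide below 0.0025 m), for 0.2 s.
2. the slide sits in the third click (36 mm, within 3 mm) (value of joint aperture_slide between 0.033 and 0.039 m), for 0.4 s.
3. the lamp button is pressed down (4 mm or more) (value of joint lamp_button above 0.004 m), for 0.05 s.
At the end, for the whole second after the job is handed in: The slide sits in its third click (36 mm from the closed end, within 3 mm), the lamp button is up again (within 1 mm), and the dish, bottle, tube, pen and pot are within 20 mm of where they stood (all of step 2 and value of joint lamp_button below 0.001 m and distance of each of petri_dish, media_bottle, tube_a, pen, sample_pot from where it was at the start of the episode below 0.02 m); the robot touches nothing.
It fails at once if the slide is taken past the third click (more than half-way to the fourth) (value of joint aperture_slide above 0.042 m).
It fails at once if the lamp button is pressed while the slide is not in its third click (value of joint lamp_button above 0.003 m and not (value of joint aperture_slide between 0.033 and 0.039 m)).
It fails at once if the knob is pinched or forced (more than 35 N on it) (contact force between the fingers and aperture_slide above 35 N).
It fails at once if the lamp button is forced (more than 35 N on it) (contact force between the fingers and lamp_button above 35 N).
It fails at once if the dish, bottle, tube, pen or the pot is lifted or pushed more than 20 mm (distance of any of petri_dish, media_bottle, tube_a, pen, sample_pot from where it was at the start of the episode above 0.02 m).
It also fails if it takes over 72 s, if anything falls off the work surface, if the arm or the gripper's body presses on something with over 40 N, if the wrist force passes 120 N, or if a joint passes its speed limit or range.

## Working session

There is one attempt and no reset: what is moved stays moved. The work goes in short steps, Python scripts to look and compute and a tool call to move; the robot and the scene stay as the last step left them, time stands still between calls to the robot, and variables do not carry over. Pictures are saved under pics/ and viewed, at most 10 in all, crops included, and the job is handed in when it is done.

Besides the shell and the picture viewer there is one more tool, called after "Request:" by a JSON object that holds its "fn" and its "kwargs". arm_command: Moves the arm, as the interface text tells. Its arguments: {"type":"object","properties":{"xyz":{"type":"array"},"rot":{"type":"array"},"grip":{"type":"number"},"squeeze":{"type":"number"}},"required":["xyz","rot"]}

```bash
mkdir -p pics; cat > h.py <<'E'
from bench import r
import numpy as np, cv2
def snap(c,n): 
    im=r.camera(c); cv2.imwrite(f'pics/{n}.png',im[:,:,::-1]); return im
def pts(c,labels):
    T=np.array(r.camera_model(c)["T"])
    for l in labels:
        for d in r.spot_point(l,c)[:2]:
            p=T@np.r_[d["at"],1]; print(c,l,round(d["conf"],2),p[:3].round(4))
def ray(c,u,v,z):
    m=r.camera_model(c);T=np.array(m["T"])
    d=T[:3,:3]@np.array([(u-m["cx"])/m["fx"],-(v-m["cy"])/m["fy"],-1]);o=T[:3,3]
    return o+d*(z-o[2])/d[2]
def proj(c,p):
    m=r.camera_model(c);T=np.array(m["T"]);q=T[:3,:3].T@(np.array(p)-T[:3,3])
    return np.array([m["cx"]+m["fx"]*q[0]/-q[2],m["cy"]-m["fy"]*q[1]/-q[2]])
E
python3 - <<'E'
from h import *
for c in ["scene","side","wrist"]:
    snap(c,c+"0"); print(c,{k:np.round(v,3).tolist() for k,v in r.camera_model(c).items()})
    pts(c,["light_source","slide_knob","lamp_button_top","petri_dish"])
a=[cv2.imread(f'pics/{c}0.png') for c in ["scene","side","wrist"]]
s=r.read_state();print(s)
E
```

```text
scene {'fx': 365.333, 'fy': 365.333, 'cx': 256.816, 'cy': 192.056, 'T': [[-0.665, -0.416, 0.621, 1.097], [0.747, -0.381, 0.545, 0.4], [0.009, 0.826, 0.564, 0.666], [0.0, 0.0, 0.0, 1.0]]}
scene light_source 0.56 [ 0.5317 -0.1429  0.0011]
scene light_source 0.43 [0.5195 0.0739 0.0385]
scene slide_knob 0.52 [ 0.5102 -0.1206  0.1101]
scene lamp_button_top 0.47 [ 0.5325 -0.2043  0.1115]
side {'fx': 395.087, 'fy': 395.087, 'cx': 249.229, 'cy': 191.295, 'T': [[-1.0, 0.008, 0.005, 0.473], [-0.001, -0.598, 0.801, 0.537], [0.01, 0.801, 0.598, 0.6], [0.0, 0.0, 0.0, 1.0]]}
side light_source 0.82 [ 0.5299 -0.1429 -0.002 ]
side slide_knob 0.48 [ 0.5118 -0.1263  0.1106]
side lamp_button_top 0.38 [ 0.5332 -0.1965  0.1067]
side petri_dish 0.69 [ 0.5297 -0.1442  0.0007]
wrist {'fx': 287.963, 'fy': 287.963, 'cx': 252.402, 'cy': 191.417, 'T': [[1.0, -0.0, -0.001, 0.626], [0.001, 0.97, 0.244, 0.068], [0.0, -0.244, 0.97, 0.386], [0.0, 0.0, 0.0, 1.0]]}
wrist light_source 0.88 [ 0.5278 -0.1457  0.003 ]
wrist light_source 0.66 [0.3848 0.0321 0.0021]
wrist slide_knob 0.49 [ 0.5115 -0.1254  0.1084]
{'time': 0.75, 'joint_positions': array([-0.02259138,  0.33219579, -0.06468229,  1.46008562,  0.02159508,
        1.34990458, -0.08850728]), 'joint_vel': array([-0.0014917 ,  0.00052296, -0.00058719, -0.00043884, -0.00052076,
       -0.00070948, -0.00161207]), 'joint_torque': array([-1.04385559e-03, -6.22957778e+01,  2.37980759e-02, -3.90088105e+01,
       -6.12328062e-02,  3.15902720e-02, -2.14063775e-06]), 'ee_pos': array([6.25030643e-01, 4.95880491e-06, 1.86384978e-01]), 'eef_rot': array([7.07117661e-01, 7.07095900e-01, 4.21531901e-05, 2.86047884e-05]), 'ft_force': array([0.14324968, 0.47018493, 0.06894133]), 'torque': array([ 0.03541418,  0.0573742 , -0.01454911]), 'grip_force': 0.0, 'width': 0.0869691836747077}
```

View pics/scene0.png

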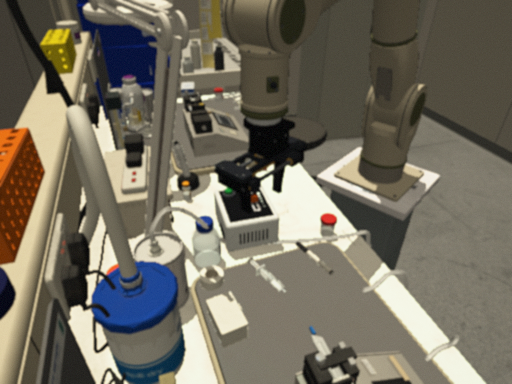

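View pics/wrist0.png

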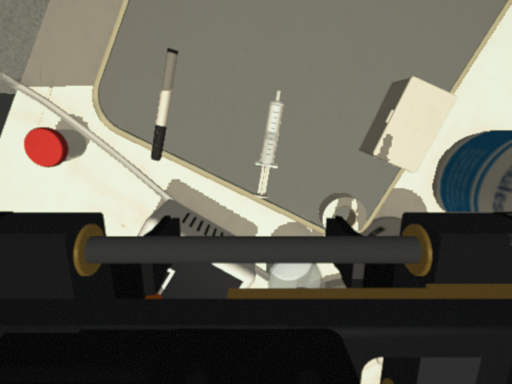

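View pics/side0.png

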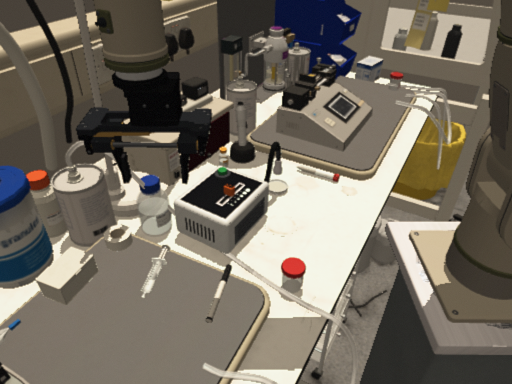

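The side view shows the box with knob at about (229,189), button (221,173) and gooseneck at (272,155). The wrist view shows the white bar mark at (165,283). Next I'll enlarge crops to get the yaw and the marks.

```bash
python3 - <<'E'
import cv2,numpy as np
a=cv2.imread('pics/side0.png')[130:260,165:300]; b=cv2.imread('pics/scene0.png')[170:260,200:295]
a=cv2.resize(a,(415,400),interpolation=2)
b=cv2.resize(b,(380,360),interpolation=2); b=cv2.copyMakeBorder(b,0,40,0,0,0)
cv2.imwrite('pics/crop.png',np.hstack([a,b]))
E
```

```text
(no output)
```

View pics/crop.png

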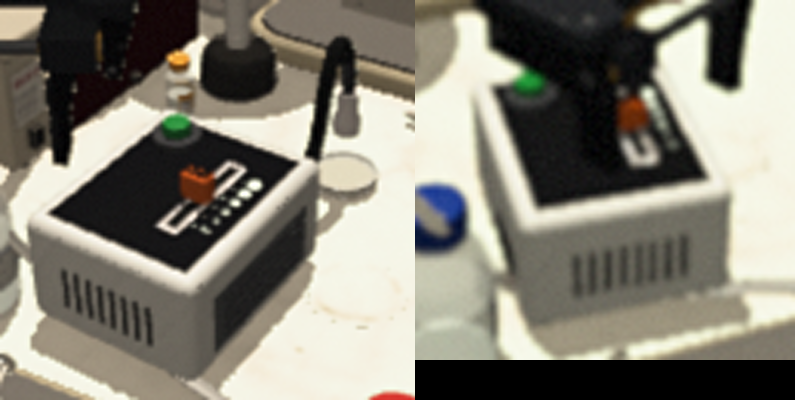

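The crop shows the slot running from (164,233) on the left to (238,166) on the right. The green button is at (176,122), the knob is near the middle, and the black deck corners are (48,218), (187,272) and (300,163).

```bash
python3 - <<'E'
from h import *
P={}
for n,u,v,z in [("slotL",164,233,.095),("slotR",238,166,.095),("btn",176,121,.112),("cBL",48,218,.095),("cFL",187,272,.095),("cFR",300,163,.095),("knobtop",199,175,.121),("dish",350,175,.013)]:
    P[n]=ray("side",165+u*135/415,130+v*130/400,z);print(n,P[n].round(4))
d=P["slotR"]-P["slotL"];print("yaw slot",np.degrees(np.arctan2(d[1],d[0]))+90, np.hypot(*d[:2]))
d=P["cFR"]-P["cFL"];print("yaw front",np.degrees(np.arctan2(d[1],d[0]))+90)
d=P["cFL"]-P["cBL"];print("yaw left",np.degrees(np.arctan2(-d[1],-d[0])))
E
```

```text
slotL [ 0.5321 -0.0884  0.095 ]
slotR [ 0.4843 -0.1649  0.095 ]
btn [ 0.5296 -0.1964  0.112 ]
cBL [ 0.6108 -0.1033  0.095 ]
cFL [ 0.515  -0.0491  0.095 ]
cFR [ 0.44   -0.1692  0.095 ]
knobtop [ 0.5096 -0.118   0.121 ]
dish [ 0.394  -0.2678  0.013 ]
yaw slot -31.965257480933545 0.09025355393394743
yaw front -31.956450268196463
yaw left -29.488448702404483
```

Request:
{"fn": "arm_command", "kwargs": {"xyz": [[-0.02,-0.02,0],[-0.04,-0.045,0],[-0.065,-0.07,0],[-0.09,-0.1,0],[-0.11,-0.125,0],[-0.128,-0.145,0],[-0.128,-0.145,-0.01],[-0.128,-0.145,-0.03],[-0.128,-0.145,-0.03],[-0.128,-0.145,-0.03]], "rot": [[0,0,-0.1],[0,0,-0.2],[0,0,-0.3],[0,0,-0.4],[0,0,-0.5],[0,0,-0.55],[0,0,-0.55],[0,0,-0.55],[0,0,-0.55],[0,0,-0.55]], "grip": 0}}

```text
time: 1.58
ee_pos: [0.4966, -0.1444, 0.1559]
eef_rot: [0.872, 0.489, -0.001, -0.001]
ft_force: [0.9, 0.3, 0.3]
width: 0.0285
grip_force: 0.0
```

```bash
python3 - <<'E'
from h import *
for c in ["side","scene","wrist"]:
    snap(c,c+"1"); pts(c,["slide_knob","lamp_button_top","light_source"])
print(r.read_state()["ee_pos"],r.read_state()["width"])
a=cv2.imread('pics/side1.png')[100:260,150:310]; b=cv2.imread('pics/wrist1.png')[130:,:]
a=cv2.resize(a,(400,400),interpolation=2); b=cv2.resize(b,(400,200))
b=cv2.copyMakeBorder(b,0,200,0,0,0)
cv2.imwrite('pics/c1.png',np.hstack([a,b]))
E
```

```text
side lamp_button_top 0.39 [ 0.5275 -0.1975  0.1098]
side light_source 0.18 [ 0.2858 -0.3436 -0.0022]
scene slide_knob 0.49 [ 0.5073 -0.124   0.1075]
scene lamp_button_top 0.59 [ 0.5361 -0.2008  0.1125]
scene lamp_button_top 0.19 [ 0.6762 -0.1319  0.0016]
scene light_source 0.82 [ 5.316e-01 -1.420e-01  3.000e-04]
wrist slide_knob 0.72 [ 0.5135 -0.1245  0.11  ]
wrist light_source 0.93 [ 0.5302 -0.1437  0.0065]
[ 0.4970646  -0.14494757  0.15645665] 0.000455937572606077
```

View pics/c1.png

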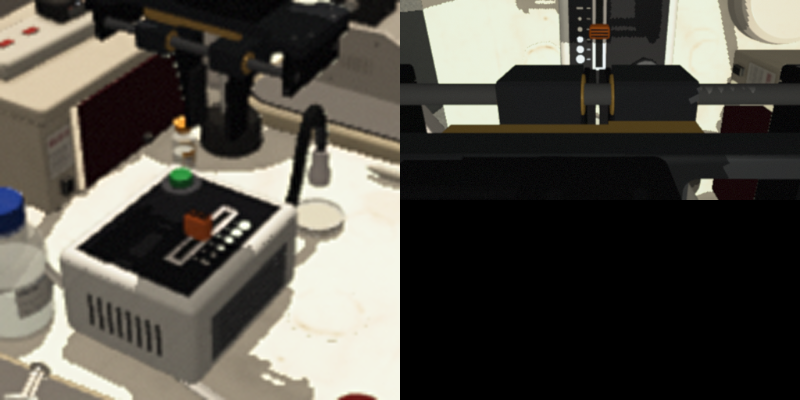

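The wrist view is aligned with the slot and shows the knob with dots beside it. I'll look at its top half enlarged.

```bash
python3 - <<'E'
import cv2
b=cv2.imread('pics/wrist1.png')[60:220,170:340]
cv2.imwrite('pics/c2.png',cv2.resize(b,(620,584),interpolation=2))
E
```

```text
(no output)
```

View pics/c2.png

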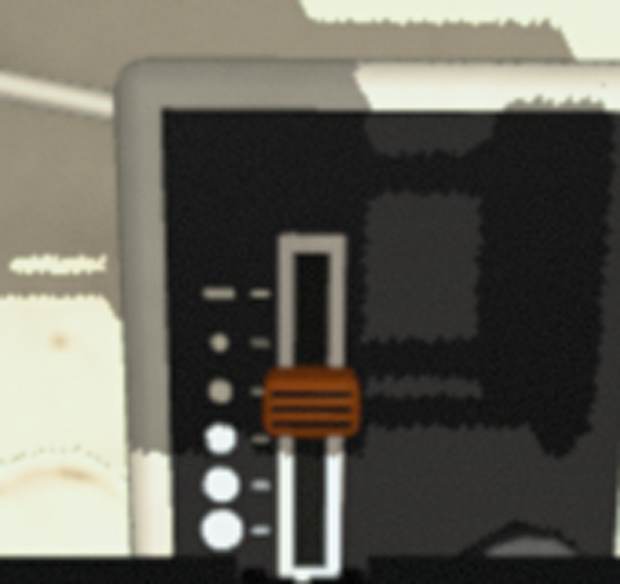

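In the crop, the closed tick is at (260,293) and the ticks for clicks 1 to 5 are at rows 342, 390, 438, 485 and 530. The knob, at (312,402), sits in click 2. The slot axis runs from (312,245) to (309,570).

```bash
python3 - <<'E'
from h import *
f=lambda u,v,z: ray("wrist",170+u*170/620,60+v*160/584,z)
for n,u,v,z in [("tick0",260,293,.095),("t1",260,342,.095),("tick3",260,438,.095),("tick5",260,530,.095),("slotT",312,245,.095),("slotB",309,570,.095),("knobtop",312,402,.121),("cornerBL",613,110,.095),("cornerFL",163,110,.095)]:
    print(n,f(u,v,z).round(4))
d=f(309,570,.095)-f(312,245,.095);print(np.degrees(np.arctan2(d[1],d[0]))+90)
d=f(260,530,.095)-f(260,293,.095);print(np.degrees(np.arctan2(d[1],d[0]))+90)
d=f(613,110,.095)-f(163,110,.095);print(np.degrees(np.arctan2(d[1],d[0])))
s=r.read_state();print(s['ee_pos'],s['eef_rot'],s['ft_force'])
E
```

```text
tick0 [ 0.5145 -0.0975  0.095 ]
t1 [ 0.5082 -0.1077  0.095 ]
tick3 [ 0.4953 -0.1283  0.095 ]
tick5 [ 0.4823 -0.149   0.095 ]
slotT [ 0.5314 -0.0943  0.095 ]
slotB [ 0.4875 -0.1649  0.095 ]
knobtop [ 0.5134 -0.1233  0.121 ]
cornerBL [ 0.608  -0.1049  0.095 ]
cornerFL [ 0.5176 -0.0495  0.095 ]
-31.86714443555094
-32.01603138812813
-31.476424599163305
[ 0.4970646  -0.14494757  0.15645665] [8.72526976e-01 4.88565931e-01 6.29528535e-05 6.21692022e-05] [0.59760412 1.09463174 0.86639126]
```

Request:
{"fn": "arm_command", "kwargs": {"xyz": [[0.002,-0.001,-0.015],[0.002,-0.001,-0.03],[0.002,-0.001,-0.042],[0.002,-0.001,-0.049],[0.002,-0.001,-0.049],[0.002,-0.001,-0.049]], "rot": [[0,0,0],[0,0,0],[0,0,0],[0,0,0],[0,0,0],[0,0,0]]}}

```text
time: 2.68
ee_pos: [0.499, -0.146, 0.1076]
eef_rot: [0.873, 0.489, -0.0, -0.0]
ft_force: [-0.4, 0.3, 1.1]
width: 0.0003
grip_force: 0.0
```

Request:
{"fn": "arm_command", "kwargs": {"xyz": [[0.0011,0.0017,0],[0.0021,0.0034,0],[0.0032,0.0051,0],[0.0042,0.0068,0],[0.0047,0.0077,0],[0.0053,0.0085,0],[0.0058,0.0094,0],[0.0063,0.0102,0]], "rot": [[0,0,0],[0,0,0],[0,0,0],[0,0,0],[0,0,0],[0,0,0],[0,0,0],[0,0,0]]}}

```text
time: 3.35
ee_pos: [0.5054, -0.1357, 0.1074]
eef_rot: [0.873, 0.489, 0.0, 0.0]
ft_force: [0.3, -0.3, -0.7]
width: -0.0
grip_force: 0.0
```

Request:
{"fn": "arm_command", "kwargs": {"xyz": [[0.0005,0.0009,0],[0.0011,0.0017,0],[0.0016,0.0026,0],[0.0021,0.0034,0]], "rot": [[0,0,0],[0,0,0],[0,0,0],[0,0,0]]}}

```text
time: 3.68
ee_pos: [0.5075, -0.1323, 0.1074]
eef_rot: [0.873, 0.489, 0.0, 0.0]
ft_force: [-0.0, -0.1, 0.7]
width: 0.0004
grip_force: 0.0
```

Request:
{"fn": "arm_command", "kwargs": {"xyz": [[0.0005,0.0009,0],[0.0011,0.0017,0],[0.0016,0.0026,0],[0.0021,0.0034,0]], "rot": [[0,0,0],[0,0,0],[0,0,0],[0,0,0]]}}

```text
time: 4.02
ee_pos: [0.5096, -0.1289, 0.1074]
eef_rot: [0.873, 0.489, 0.0, 0.0]
ft_force: [-0.2, -0.4, 0.4]
width: 0.0004
grip_force: 0.0
```

```bash
python3 - <<'E'
from h import *
snap("wrist","w3");pts("wrist",["slide_knob"]);print(r.read_state()['ft_force'])
b=cv2.imread('pics/w3.png')[60:260,160:340]
cv2.imwrite('pics/w3c.png',cv2.resize(b,(540,600),interpolation=2))
E
```

```text
wrist slide_knob 0.97 [ 0.5131 -0.1273  0.1112]
[0.24911213 0.800057   0.73837601]
```

View pics/w3c.png

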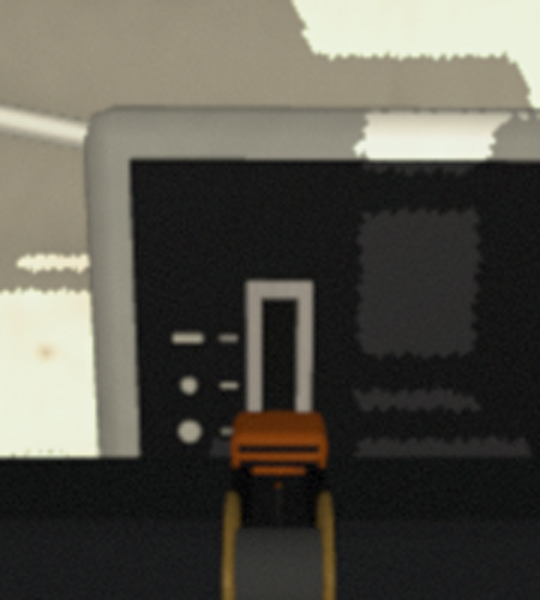

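The knob appears at (280,440) in the crop, near the click 2 tick at row 431. Parallax could mislead me here, so I'll compute its position along the slot.

```bash
python3 - <<'E'
from h import *
L=np.array([.527,.850]);C=np.array([.5096,-.1296])
for u,v,z in [(240,338,.095),(240,385,.095),(230,431,.095),(280,414,.121),(280,438,.121),(280,474,.121),(280,474,.099)]:
    p=ray("wrist",160+u/3,60+v/3,z);print(v,p.round(4),((p[:2]-C)@L*1000).round(1))
s=r.read_state();print(((s['ee_pos'][:2]-C)@L*1000).round(1))
T=np.array(r.camera_model("wrist")["T"]);print(T.round(3))
p=ray("wrist",160+240/3,60+414/3,.121)
E
```

```text
338 [ 0.517  -0.0991  0.095 ] 29.8
385 [ 0.5106 -0.1093  0.095 ] 17.8
431 [ 0.5019 -0.1182  0.095 ] 5.6
414 [ 0.5189 -0.1149  0.121 ] 17.4
438 [ 0.516  -0.1197  0.121 ] 11.8
474 [ 0.5115 -0.127   0.121 ] 3.2
474 [ 0.5075 -0.1336  0.099 ] -4.5
0.7
[[ 0.853  0.506  0.127  0.545]
 [-0.522  0.827  0.208 -0.071]
 [ 0.    -0.244  0.97   0.307]
 [ 0.     0.     0.     1.   ]]
```

```bash
python3 - <<'E'
from h import *
snap("side","s4");snap("scene","n4")
a=cv2.imread('pics/s4.png')[140:240,180:280];b=cv2.imread('pics/n4.png')[165:240,215:290]
b0=[cv2.resize(x,(400,400),interpolation=2) for x in (a,b)]
cv2.imwrite('pics/c4.png',np.hstack(b0))
for c in("side","scene"):pts(c,["slide_knob"])
E
```

```text
side slide_knob 0.66 [ 0.511  -0.1277  0.111 ]
scene slide_knob 0.39 [ 0.5072 -0.1241  0.1089]
scene slide_knob 0.18 [0.3814 0.0352 0.0019]
```

View pics/c4.png

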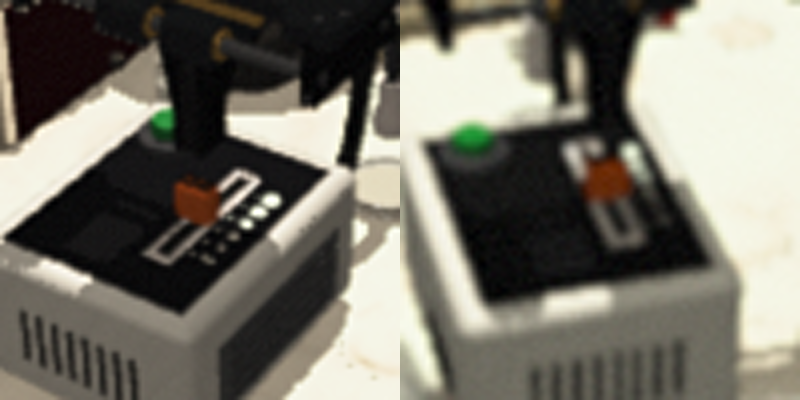

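In the side crop the fingertip, at about (200,150), stands just behind the knob at (197,200). Black on black hides where it ends, so I'll project the TCP and check the contrast.

```bash
python3 - <<'E'
from h import *
p=r.read_state()['ee_pos'];print(p)
L=np.array([.527,.850,0]);X=np.array([.85,-.527,0])
for c,o,k in(("side",(180,140),4),("scene",(215,165),400/75)):
    f=lambda q:((proj(c,q)-o)*k).round()
    print(c,"tcp",f(p),"tcp-9.5L",f(p-.0095*L),"tcp+9.5L",f(p+.0095*L),"X",f(p+.015*X),f(p-.015*X), "knob top",f([.5128,-.1245,.121]),"knobbase",f([.5128,-.1245,.099]))
ims=[cv2.imread('pics/s4.png')[140:240,180:280],cv2.imread('pics/n4.png')[165:240,215:290]]
o=[]
for x in ims:
    x=(255*(np.minimum(x/100.,1))**.5).astype(np.uint8);o.append(cv2.resize(x,(400,400),interpolation=2))
cv2.imwrite('pics/c5.png',np.hstack(o))
E
```

```text
[ 0.509498   -0.12905771  0.10737078]
side tcp [201. 196.] tcp-9.5L [211. 187.] tcp+9.5L [190. 205.] X [177. 187.] [224. 205.] knob top [193. 180.] knobbase [194. 214.]
scene tcp [202. 176.] tcp-9.5L [197. 165.] tcp+9.5L [207. 186.] X [173. 180.] [231. 171.] knob top [204. 159.] knobbase [204. 196.]
```

View pics/c5.png

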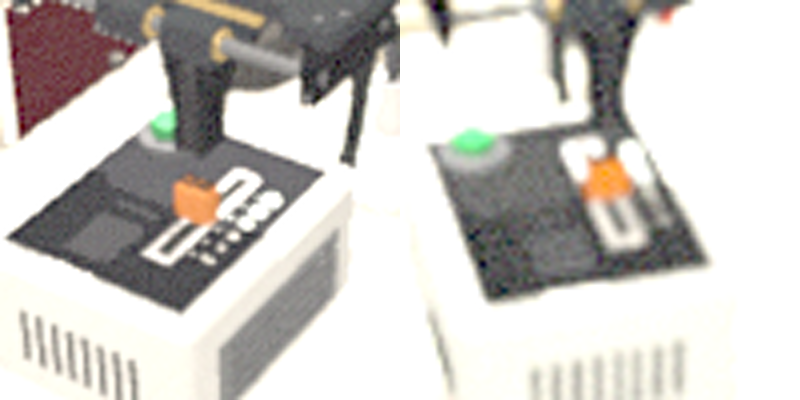

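Both views show the visible fingertip, at side (200,155) and scene (208,117), away from the projected TCP. I'll triangulate it.

```bash
python3 - <<'E'
from h import *
from scipy.optimize import least_squares as ls
def tri(a,b):
    s=ls(lambda p:np.r_[proj("side",p)-a,proj("scene",p)-b],[.5,-.13,.11]);return s.x.round(4),s.fun.round(1)
S=lambda u,v:(180+u/4,140+v/4);N=lambda u,v:(215+u*75/400,165+v*75/400)
print("tip",tri(S(200,153),N(208,115)))
print("knob",tri(S(193,200),N(205,180)))
print("btn",tri(S(165,124),N(72,138)))
for c in("side","scene","wrist"):
  for l in("slide_knob","light_source"):
    T=np.array(r.camera_model(c)["T"]);print(c,l,[((T@np.r_[d["at"],1])[:3].round(4),round(d["conf"],2)) for d in r.look_for(l,c)[:1]])
s=r.read_state();print(s['joint_positions'].round(3),s['ft_force'],s['time'])
E
```

```text
tip (array([ 0.5085, -0.1247,  0.1407]), array([ 0.2, -1.1,  0.4,  1.4]))
knob (array([ 0.5131, -0.1235,  0.109 ]), array([ 0. , -0.1,  0. ,  0.1]))
btn (array([ 0.5318, -0.1973,  0.1081]), array([ 0.1, -0.5,  0.2,  0.5]))
side slide_knob []
side light_source [(array([ 0.5229, -0.1017,  0.0895]), 0.65)]
scene slide_knob []
scene light_source [(array([ 0.5561, -0.1057,  0.0934]), 0.65)]
wrist slide_knob [(array([ 0.517 , -0.1231,  0.1201]), 0.8)]
wrist light_source [(array([ 0.5522, -0.1029,  0.1004]), 0.91)]
[ 0.104  0.174  0.063  1.829 -0.012  1.139 -0.379] [ 0.56806157 -0.06308688  0.03374871] 4.6167
```

```bash
python3 - <<'E'
from h import *
for z in(.186,.206,.22):
  print(z,[proj("side",[.625+dx,0,z]).round() for dx in(-.05,.05)],[proj("scene",[.625+dx,0,z]).round() for dx in(-.05,.05)])
print("time1 tcp side1 crop",((proj("side",[.4971,-.1449,.1565])-[150,100])*2.5).round(),((proj("side",[.4971,-.1449,.1885])-[150,100])*2.5).round())
a=cv2.imread('pics/side0.png')[110:215,75:220];b=cv2.imread('pics/s4.png')[140:240,180:280]
f=lambda x:(255*(np.minimum(x/100.,1))**.5).astype(np.uint8)
cv2.imwrite('pics/c6.png',cv2.resize(f(a),(725,525),interpolation=2))
E
```

```text
0.186 [array([188., 196.]), array([130., 196.])] [array([276., 204.]), array([245., 225.])]
0.206 [array([187., 187.]), array([128., 187.])] [array([277., 197.]), array([245., 218.])]
0.22 [array([186., 180.]), array([126., 180.])] [array([277., 192.]), array([245., 212.])]
time1 tcp side1 crop [215. 163.] [215. 130.]
```

View pics/c6.png

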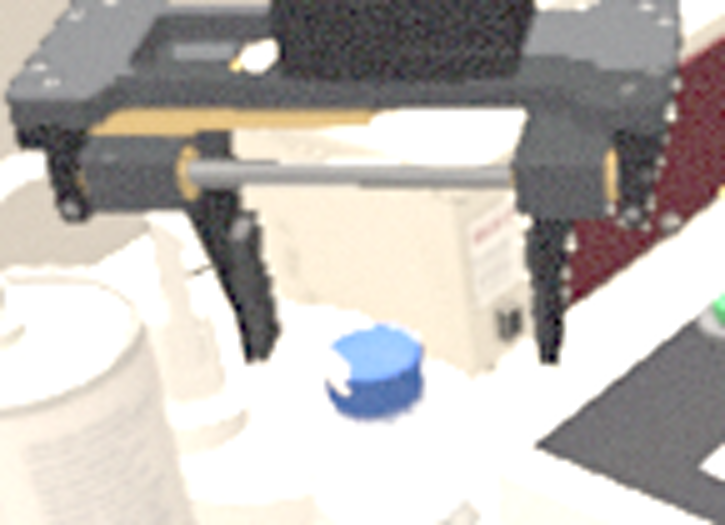

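The open fingertips in the start picture are at side pixels (127,182) and (185,182), and the reported TCP would put them at row 196. So the real tips are about 30 mm above the reported TCP, and the finger has been passing over the knob. I'll back off to the right and descend carefully.

Request:
{"fn": "arm_command", "kwargs": {"xyz": [[-0.005,-0.008,0],[-0.011,-0.0175,0],[-0.012,-0.019,0],[-0.012,-0.019,-0.005],[-0.012,-0.019,-0.01],[-0.012,-0.019,-0.014],[-0.012,-0.019,-0.018],[-0.012,-0.019,-0.018]], "rot": [[0,0,0],[0,0,0],[0,0,0],[0,0,0],[0,0,0],[0,0,0],[0,0,0],[0,0,0]]}}

```text
time: 5.28
ee_pos: [0.497, -0.1475, 0.0882]
eef_rot: [0.872, 0.489, -0.001, -0.001]
ft_force: [0.3, 0.1, -0.1]
width: 0.0007
grip_force: 0.0
```

Request:
{"fn": "arm_command", "kwargs": {"xyz": [[0,0,-0.002],[0,0,-0.004],[0,0,-0.006],[0,0,-0.008],[0,0,-0.008]], "rot": [[0,0,0],[0,0,0],[0,0,0],[0,0,0],[0,0,0]]}}

```text
time: 5.7
ee_pos: [0.4973, -0.1479, 0.081]
eef_rot: [0.873, 0.489, -0.0, -0.0]
ft_force: [-0.5, -1.0, 0.5]
width: 0.0008
grip_force: 0.0
```

Request:
{"fn": "arm_command", "kwargs": {"xyz": [[0,0,-0.001],[0,0,-0.003],[0,0,-0.003],[0.0011,0.0017,-0.003],[0.0021,0.0034,-0.003],[0.0026,0.0043,-0.003],[0.0032,0.0051,-0.003],[0.0037,0.006,-0.003],[0.0042,0.0068,-0.003],[0.0047,0.0077,-0.003],[0.0053,0.0085,-0.003],[0.0053,0.0085,-0.003]], "rot": [[0,0,0],[0,0,0],[0,0,0],[0,0,0],[0,0,0],[0,0,0],[0,0,0],[0,0,0],[0,0,0],[0,0,0],[0,0,0],[0,0,0]]}}

```text
time: 6.7
ee_pos: [0.5025, -0.14, 0.0784]
eef_rot: [0.873, 0.488, -0.0, 0.0]
ft_force: [-2.2, -2.5, 1.4]
width: 0.0006
grip_force: 1.6
```

```bash
python3 - <<'E'
from h import *
s=r.read_state();L=np.array([.527,.850]);C=np.array([.5096,-.1296])
print(((s['ee_pos'][:2]-C)@L*1000).round(1),s['ft_force'].round(1))
E
```

```text
-12.6 [-2.2 -2.5  1.4]
```

Request:
{"fn": "arm_command", "kwargs": {"xyz": [[0.0005,0.0009,0],[0.0011,0.0017,0],[0.0016,0.0026,0],[0.0021,0.0034,0],[0.0026,0.0043,0],[0.0032,0.0051,0],[0.0037,0.006,0],[0.0042,0.0068,0],[0.0047,0.0077,0],[0.0053,0.0085,0],[0.0058,0.0094,0],[0.0063,0.0102,0],[0.0069,0.0111,0],[0.0074,0.0119,0],[0.0079,0.0128,0],[0.0084,0.0136,0],[0.009,0.0145,0],[0.0095,0.0153,0],[0.0097,0.0157,0],[0.01,0.0162,0]], "rot": [[0,0,0],[0,0,0],[0,0,0],[0,0,0],[0,0,0],[0,0,0],[0,0,0],[0,0,0],[0,0,0],[0,0,0],[0,0,0],[0,0,0],[0,0,0],[0,0,0],[0,0,0],[0,0,0],[0,0,0],[0,0,0],[0,0,0],[0,0,0]]}}

```text
time: 8.37
ee_pos: [0.5131, -0.1227, 0.0784]
eef_rot: [0.872, 0.489, 0.0, -0.0]
ft_force: [0.3, -0.5, 0.3]
width: 0.0004
grip_force: 0.0
```

```bash
python3 - <<'E'
from h import *
s=r.read_state();L=np.array([.527,.850]);C=np.array([.5096,-.1296])
print(((s['ee_pos'][:2]-C)@L*1000).round(1),s['ft_force'].round(1))
for c in("side","scene","wrist"):
    snap(c,c+"7");pts(c,["slide_knob"])
E
```

```text
7.7 [ 0.3 -0.5  0.3]
side slide_knob 0.59 [ 0.5232 -0.1041  0.1076]
scene slide_knob 0.52 [ 0.5196 -0.1049  0.1083]
wrist slide_knob 0.78 [ 0.5295 -0.1061  0.1112]
```

Request:
{"fn": "arm_command", "kwargs": {"xyz": [[0.0005,0.0009,0],[0.0011,0.0017,0],[0.0016,0.0026,0],[0.0016,0.0026,0]], "rot": [[0,0,0],[0,0,0],[0,0,0],[0,0,0]]}}

```text
time: 9.0
ee_pos: [0.5146, -0.1204, 0.0784]
eef_rot: [0.872, 0.489, 0.0, 0.0]
ft_force: [-0.3, 0.5, 0.3]
width: 0.0007
grip_force: 0.0
```

Request:
{"fn": "arm_command", "kwargs": {"xyz": [[0.0005,0.0009,0],[0.0008,0.0013,0],[0.0008,0.0013,0],[0.0008,0.0013,0]], "rot": [[0,0,0],[0,0,0],[0,0,0],[0,0,0]]}}

```text
time: 9.33
ee_pos: [0.515, -0.1197, 0.0783]
eef_rot: [0.873, 0.488, -0.0, 0.0]
ft_force: [-2.3, -2.7, -0.3]
width: 0.0007
grip_force: 1.2
```

Request:
{"fn": "arm_command", "kwargs": {"xyz": [[-0.002,-0.0035,0],[-0.0035,-0.0055,0],[-0.0035,-0.0055,0.015],[-0.0035,-0.0055,0.035],[-0.0035,-0.0055,0.037],[0.007,0.011,0.037],[0.018,0.029,0.037],[0.026,0.042,0.037],[0.026,0.042,0.037],[0.026,0.042,0.025],[0.026,0.042,0.012],[0.026,0.042,0.004],[0.026,0.042,0],[0.026,0.042,0]], "rot": [[0,0,0],[0,0,0],[0,0,0],[0,0,0],[0,0,0],[0,0,0],[0,0,0],[0,0,0],[0,0,0],[0,0,0],[0,0,0],[0,0,0],[0,0,0],[0,0,0]]}}

```text
time: 10.5
ee_pos: [0.5401, -0.0781, 0.077]
eef_rot: [0.873, 0.488, -0.001, -0.0]
ft_force: [-0.2, -0.7, 0.6]
width: 0.0004
grip_force: 0.0
```

```bash
python3 - <<'E'
from h import *
s=r.read_state();L=np.array([.527,.850]);C=np.array([.5096,-.1296]);X=np.array([.85,-.527])
print(((s['ee_pos'][:2]-C)@L*1000).round(1),((s['ee_pos'][:2]-C)@X*1000).round(1),s['ft_force'].round(1))
for c in("side","scene","wrist"):
    snap(c,c+"8");pts(c,["slide_knob"])
E
```

```text
59.9 -1.2 [-0.2 -0.7  0.6]
side slide_knob 0.6 [ 0.525  -0.104   0.1078]
scene slide_knob 0.38 [ 0.5225 -0.1031  0.1092]
```

Request:
{"fn": "arm_command", "kwargs": {"xyz": [[-0.0016,-0.0026,0],[-0.0032,-0.0051,0],[-0.0042,-0.0068,0],[-0.0047,-0.0077,0],[-0.0047,-0.0077,0]], "rot": [[0,0,0],[0,0,0],[0,0,0],[0,0,0],[0,0,0]]}}

```text
time: 11.22
ee_pos: [0.5364, -0.0855, 0.0784]
eef_rot: [0.873, 0.488, 0.0, 0.0]
ft_force: [0.0, 0.1, -0.5]
width: 0.0004
grip_force: 0.0
```

Request:
{"fn": "arm_command", "kwargs": {"xyz": [[-0.0005,-0.0009,0],[-0.0011,-0.0017,0],[-0.0011,-0.0017,0]], "rot": [[0,0,0],[0,0,0],[0,0,0]]}}

```text
time: 11.47
ee_pos: [0.5353, -0.0869, 0.0784]
eef_rot: [0.873, 0.488, -0.0, 0.0]
ft_force: [-0.6, -0.5, 0.3]
width: 0.0005
grip_force: 0.0
```

Request:
{"fn": "arm_command", "kwargs": {"xyz": [[-0.0005,-0.0009,0],[-0.0011,-0.0017,0],[-0.0011,-0.0017,0]], "rot": [[0,0,0],[0,0,0],[0,0,0]]}}

```text
time: 11.72
ee_pos: [0.5342, -0.0887, 0.0784]
eef_rot: [0.873, 0.488, -0.0, 0.0]
ft_force: [0.1, 0.8, -0.2]
width: 0.0005
grip_force: 0.0
```

Request:
{"fn": "arm_command", "kwargs": {"xyz": [[-0.0005,-0.0009,0],[-0.0005,-0.0009,0]], "rot": [[0,0,0],[0,0,0]]}}

```text
time: 11.88
ee_pos: [0.5338, -0.0893, 0.0784]
eef_rot: [0.873, 0.489, 0.0, -0.0]
ft_force: [0.8, 0.3, -0.1]
width: 0.0006
grip_force: 0.0
```

Request:
{"fn": "arm_command", "kwargs": {"xyz": [[-0.0005,-0.0009,0],[-0.0005,-0.0009,0]], "rot": [[0,0,0],[0,0,0]]}}

```text
time: 12.05
ee_pos: [0.5335, -0.0898, 0.0784]
eef_rot: [0.872, 0.489, 0.0, -0.0]
ft_force: [0.5, 1.9, -0.7]
width: 0.0003
grip_force: 1.2
```

Request:
{"fn": "arm_command", "kwargs": {"xyz": [[-0.0005,-0.0009,0],[-0.0005,-0.0009,0]], "rot": [[0,0,0],[0,0,0]]}}

```text
time: 12.22
ee_pos: [0.5331, -0.0906, 0.0784]
eef_rot: [0.872, 0.489, 0.0, -0.0]
ft_force: [0.5, 3.2, -0.9]
width: 0.0004
grip_force: 1.9
```

Request:
{"fn": "arm_command", "kwargs": {"xyz": [[-0.0005,-0.0009,0],[-0.0005,-0.0009,0]], "rot": [[0,0,0],[0,0,0]]}}

```text
time: 12.38
ee_pos: [0.5324, -0.0917, 0.0784]
eef_rot: [0.872, 0.489, 0.0, -0.0]
ft_force: [1.0, 4.3, -0.1]
width: 0.0004
grip_force: 2.0
```

Request:
{"fn": "arm_command", "kwargs": {"xyz": [[-0.0005,-0.0009,0],[-0.0011,-0.0017,0],[-0.0016,-0.0026,0],[-0.0021,-0.0034,0],[-0.0026,-0.0043,0],[-0.0032,-0.0051,0],[-0.0032,-0.0051,0]], "rot": [[0,0,0],[0,0,0],[0,0,0],[0,0,0],[0,0,0],[0,0,0],[0,0,0]]}}

```text
time: 12.97
ee_pos: [0.5288, -0.098, 0.0783]
eef_rot: [0.873, 0.488, -0.0, 0.0]
ft_force: [-0.2, -0.0, -0.7]
width: 0.0005
grip_force: 0.0
```

```bash
python3 - <<'E'
from h import *
s=r.read_state();L=np.array([.527,.850]);C=np.array([.5096,-.1296])
print(((s['ee_pos'][:2]-C)@L*1000).round(1),s['ft_force'].round(1))
for c in("side","scene"):
    snap(c,c+"9");pts(c,["slide_knob"])
E
```

```text
37.0 [-0.2 -0.  -0.7]
side slide_knob 0.64 [ 0.5165 -0.1139  0.1082]
scene slide_knob 0.35 [ 0.516  -0.1124  0.1092]
```

Request:
{"fn": "arm_command", "kwargs": {"xyz": [[-0.0005,-0.0009,0],[-0.0011,-0.0017,0],[-0.0016,-0.0026,0],[-0.0021,-0.0034,0],[-0.0026,-0.0043,0],[-0.0032,-0.0051,0],[-0.0037,-0.006,0],[-0.0042,-0.0068,0],[-0.0047,-0.0077,0],[-0.0053,-0.0085,0],[-0.0053,-0.0085,0],[-0.0053,-0.0085,0]], "rot": [[0,0,0],[0,0,0],[0,0,0],[0,0,0],[0,0,0],[0,0,0],[0,0,0],[0,0,0],[0,0,0],[0,0,0],[0,0,0],[0,0,0]]}}

```text
time: 14.17
ee_pos: [0.5235, -0.1064, 0.0783]
eef_rot: [0.873, 0.488, -0.0, 0.0]
ft_force: [0.7, 0.6, -0.9]
width: 0.0005
grip_force: 0.0
```

```bash
python3 - <<'E'
from h import *
s=r.read_state();L=np.array([.527,.850]);C=np.array([.5096,-.1296])
print(((s['ee_pos'][:2]-C)@L*1000).round(1),s['ft_force'].round(1))
for c in("side","scene"):
    snap(c,c+"10");pts(c,["slide_knob"])
E
```

```text
27.1 [ 0.7  0.6 -0.9]
side slide_knob 0.39 [ 0.5122 -0.1251  0.1096]
scene slide_knob 0.46 [ 0.5107 -0.1246  0.1085]
```

Request:
{"fn": "arm_command", "kwargs": {"xyz": [[-0.0005,-0.0009,0],[-0.0011,-0.0017,0],[-0.0016,-0.0026,0],[-0.0021,-0.0034,0],[-0.0026,-0.0043,0],[-0.0032,-0.0051,0],[-0.0037,-0.006,0],[-0.0037,-0.006,0]], "rot": [[0,0,0],[0,0,0],[0,0,0],[0,0,0],[0,0,0],[0,0,0],[0,0,0],[0,0,0]]}}

```text
time: 15.03
ee_pos: [0.5204, -0.1112, 0.0784]
eef_rot: [0.872, 0.489, 0.0, -0.0]
ft_force: [2.7, 3.1, -1.1]
width: 0.0005
grip_force: 1.8
```

Request:
{"fn": "arm_command", "kwargs": {"xyz": [[-0.0003,-0.0004,0],[-0.0005,-0.0009,0],[-0.0005,-0.0009,0]], "rot": [[0,0,0],[0,0,0],[0,0,0]]}}

```text
time: 15.28
ee_pos: [0.5198, -0.1123, 0.0785]
eef_rot: [0.872, 0.489, 0.0, -0.0]
ft_force: [2.2, 3.9, -0.6]
width: 0.0004
grip_force: 2.1
```

Request:
{"fn": "arm_command", "kwargs": {"xyz": [[-0.0003,-0.0004,0],[-0.0005,-0.0009,0],[-0.0005,-0.0009,0]], "rot": [[0,0,0],[0,0,0],[0,0,0]]}}

```text
time: 15.53
ee_pos: [0.5191, -0.1134, 0.0784]
eef_rot: [0.873, 0.489, -0.0, -0.0]
ft_force: [1.7, 4.0, 0.5]
width: 0.0007
grip_force: 1.9
```

Request:
{"fn": "arm_command", "kwargs": {"xyz": [[-0.0003,-0.0004,0],[-0.0005,-0.0009,0],[-0.0005,-0.0009,0]], "rot": [[0,0,0],[0,0,0],[0,0,0]]}}

```text
time: 15.78
ee_pos: [0.5181, -0.1151, 0.0783]
eef_rot: [0.873, 0.488, -0.001, 0.0]
ft_force: [0.4, -0.9, -0.3]
width: 0.0008
grip_force: 0.1
```

Request:
{"fn": "arm_command", "kwargs": {"xyz": [[-0.0003,-0.0004,0],[-0.0005,-0.0009,0],[-0.0005,-0.0009,0]], "rot": [[0,0,0],[0,0,0],[0,0,0]]}}

```text
time: 16.03
ee_pos: [0.5178, -0.116, 0.0783]
eef_rot: [0.873, 0.488, -0.0, 0.0]
ft_force: [-0.6, -0.1, -0.5]
width: 0.0002
grip_force: 0.0
```

```bash
python3 - <<'E'
from h import *
s=r.read_state();L=np.array([.527,.850]);C=np.array([.5096,-.1296])
print(((s['ee_pos'][:2]-C)@L*1000).round(1),s['ft_force'].round(1))
for c in("side","scene"):
    snap(c,c+"11");pts(c,["slide_knob"])
E
```

```text
15.9 [-0.6 -0.1 -0.5]
side slide_knob 0.43 [ 0.5075 -0.1339  0.1098]
scene slide_knob 0.4 [ 0.503  -0.1359  0.1109]
```

The detections put the knob about 36 mm from closed, and the push force dropped as expected, so it is in the third click. Before pressing the button I'll check the obstacles nearby: the gooseneck, the stand and the vial.

```bash
python3 - <<'E'
from h import *
O=np.array([.5315,-.1411]);X=np.array([.85,-.527]);L=np.array([.527,.85])
O=np.array([.5096,-.1296])+.022*X;print(O)
f=lambda p:((np.array(p)[:2]-O)@np.c_[X,L]*1000).round()
for n,u,v,z in[("pole base front",233,155,0),("vial",182,165,0),("neck lower",296,195,.10),("neck mid",300,160,.15),("bottle cap",0,210,.129)]:
    p=ray("side",150+u/2.5,100+v/2.5,z);print(n,p.round(3),"box",f(p))
# gooseneck top: assume in plane box x=-36 
m=r.camera_model("side");T=np.array(m["T"])
for u,v in((300,160),(305,120),(318,108),(328,130),(320,165)):
    a=ray("side",150+u/2.5,100+v/2.5,.1);o=T[:3,3];ba=((a[:2]-O)@X);bo=((o[:2]-O)@X);t=(-.036-bo)/(ba-bo);p=o+t*(a-o);print("neck",p.round(3),f(p))
print("btn",O+.034*X-.048*L, r.read_state()['joint_positions'].round(2), r.read_state()['ee_pos'])
E
```

```text
[ 0.5283   -0.141194]
pole base front [ 0.486 -0.403  0.   ] box [ 102. -245.]
vial [ 0.542 -0.382  0.   ] box [ 138. -197.]
neck lower [ 0.427 -0.181  0.1  ] box [-65. -88.]
neck mid [ 0.426 -0.161  0.15 ] box [-76. -71.]
bottle cap [ 0.671 -0.115  0.129] box [108.  98.]
neck [ 0.421 -0.247  0.095] [ -36. -146.]
neck [ 0.417 -0.252  0.135] [ -36. -152.]
neck [ 0.404 -0.273  0.136] [ -36. -177.]
neck [ 0.391 -0.294  0.1  ] [ -36. -202.]
neck [ 0.398 -0.283  0.066] [ -36. -189.]
btn [ 0.531904 -0.199912] [ 0.09  0.21  0.05  1.85 -0.01  1.08 -0.41] [ 0.51806457 -0.11543594  0.07834789]
```

Request:
{"fn": "arm_command", "kwargs": {"xyz": [[0.0025,0.004,0],[0.003,0.005,0.005],[0.003,0.005,0.02],[0.003,0.005,0.042],[0.003,0.005,0.045],[0.005,-0.01,0.045],[0.008,-0.035,0.045],[0.011,-0.06,0.045],[0.014,-0.083,0.045],[0.014,-0.0845,0.045],[0.014,-0.0845,0.03],[0.014,-0.0845,0.02],[0.014,-0.0845,0.015],[0.014,-0.0845,0.015]], "rot": [[0,0,0],[0,0,0],[0,0,0],[0,0,0],[0,0,0],[0,0,0],[0,0,0],[0,0,0],[0,0,0],[0,0,0],[0,0,0],[0,0,0],[0,0,0],[0,0,0]]}}

```text
time: 17.4
ee_pos: [0.5313, -0.1987, 0.0919]
eef_rot: [0.872, 0.489, -0.001, -0.001]
ft_force: [-0.2, 0.1, -0.6]
width: 0.0005
grip_force: 0.0
```

```bash
python3 - <<'E'
from h import *
s=r.read_state();print(s['ee_pos'].round(4),s['ft_force'].round(1))
for c in("side","scene","wrist"):
    snap(c,c+"12");pts(c,["slide_knob","lamp_button_top"])
# wrist: knob vs ticks, orange pixels rows
im=r.camera("wrist").astype(int)
m=(im[:,:,0]>120)&(im[:,:,1]<110)&(im[:,:,2]<60)
v,u=np.nonzero(m);print(len(v), v.min() if len(v) else 0, v.max() if len(v) else 0,u.mean() if len(v) else 0)
E
```

```text
[ 0.5313 -0.1987  0.0919] [-0.2  0.1 -0.6]
side slide_knob 0.61 [ 0.5037 -0.1347  0.1103]
side lamp_button_top 0.46 [ 0.5262 -0.197   0.1102]
side lamp_button_top 0.19 [ 0.2869 -0.3444 -0.0053]
scene slide_knob 0.47 [ 0.5031 -0.134   0.1069]
scene lamp_button_top 0.74 [ 0.5304 -0.1429 -0.0011]
scene lamp_button_top 0.52 [ 0.5324 -0.2037  0.114 ]
wrist slide_knob 0.71 [ 0.5067 -0.1343  0.1089]
wrist lamp_button_top 0.8 [ 0.5292 -0.1995  0.1146]
216 153 255 162.77777777777777
```

Request:
{"fn": "arm_command", "kwargs": {"xyz": [[0,0,-0.002],[0,0,-0.004],[0,0,-0.006],[0,0,-0.007],[0,0,-0.007]], "rot": [[0,0,0],[0,0,0],[0,0,0],[0,0,0],[0,0,0]]}}

```text
time: 18.32
ee_pos: [0.5318, -0.1997, 0.0859]
eef_rot: [0.873, 0.489, -0.0, -0.0]
ft_force: [-0.8, 0.1, 0.1]
width: 0.0005
grip_force: 0.0
```

Request:
{"fn": "arm_command", "kwargs": {"xyz": [[0,0,-0.001],[0,0,-0.002],[0,0,-0.002]], "rot": [[0,0,0],[0,0,0],[0,0,0]]}}

```text
time: 18.57
ee_pos: [0.5321, -0.1997, 0.0842]
eef_rot: [0.873, 0.489, -0.0, -0.0]
ft_force: [-1.0, 0.0, -1.0]
width: 0.0007
grip_force: 0.0
```

Request:
{"fn": "arm_command", "kwargs": {"xyz": [[0,0,-0.001],[0,0,-0.002],[0,0,-0.002]], "rot": [[0,0,0],[0,0,0],[0,0,0]]}}

```text
time: 18.82
ee_pos: [0.532, -0.1997, 0.0822]
eef_rot: [0.873, 0.489, -0.0, -0.0]
ft_force: [0.1, 0.1, 0.7]
width: 0.0006
grip_force: 0.0
```

Request:
{"fn": "arm_command", "kwargs": {"xyz": [[0,0,-0.001],[0,0,-0.002],[0,0,-0.002]], "rot": [[0,0,0],[0,0,0],[0,0,0]]}}

```text
time: 19.07
ee_pos: [0.532, -0.1998, 0.0801]
eef_rot: [0.873, 0.489, -0.0, -0.0]
ft_force: [-0.0, -0.9, 0.1]
width: 0.0005
grip_force: 0.0
```

Request:
{"fn": "arm_command", "kwargs": {"xyz": [[0,0,-0.001],[0,0,-0.002],[0,0,-0.002]], "rot": [[0,0,0],[0,0,0],[0,0,0]]}}

```text
time: 19.32
ee_pos: [0.532, -0.1997, 0.0781]
eef_rot: [0.873, 0.489, -0.0, -0.0]
ft_force: [0.3, 0.5, -0.4]
width: 0.001
grip_force: 0.0
```

Request:
{"fn": "arm_command", "kwargs": {"xyz": [[0,0,-0.001],[0,0,-0.002],[0,0,-0.002]], "rot": [[0,0,0],[0,0,0],[0,0,0]]}}

```text
time: 19.57
ee_pos: [0.5322, -0.1998, 0.0763]
eef_rot: [0.873, 0.489, 0.0, 0.0]
ft_force: [-0.5, -0.6, 1.4]
width: 0.0005
grip_force: 0.7
```

Request:
{"fn": "arm_command", "kwargs": {"xyz": [[0,0,-0.001],[0,0,-0.002],[0,0,-0.002]], "rot": [[0,0,0],[0,0,0],[0,0,0]]}}

```text
time: 19.82
ee_pos: [0.5322, -0.1998, 0.0744]
eef_rot: [0.873, 0.489, 0.0, 0.0]
ft_force: [-0.3, 0.0, 2.7]
width: 0.0007
grip_force: 1.3
```

Request:
{"fn": "arm_command", "kwargs": {"xyz": [[0,0,-0.001],[0,0,-0.002],[0,0,-0.002]], "rot": [[0,0,0],[0,0,0],[0,0,0]]}}

```text
time: 20.07
ee_pos: [0.5322, -0.1998, 0.0724]
eef_rot: [0.873, 0.489, 0.0, 0.0]
ft_force: [-0.0, 0.5, 4.5]
width: 0.0007
grip_force: 2.0
```

Request:
{"fn": "arm_command", "kwargs": {"xyz": [[0,0,-0.001],[0,0,-0.001]], "rot": [[0,0,0],[0,0,0]]}}

```text
time: 20.23
ee_pos: [0.5322, -0.1998, 0.0714]
eef_rot: [0.873, 0.489, 0.0, 0.0]
ft_force: [-0.5, 0.7, 5.6]
width: 0.0008
grip_force: 2.4
```

One more small step to reach the bottom stop, where the force should rise sharply.

Request:
{"fn": "arm_command", "kwargs": {"xyz": [[0,0,-0.001],[0,0,-0.001],[0,0,-0.001]], "rot": [[0,0,0],[0,0,0],[0,0,0]]}}

```text
time: 20.48
ee_pos: [0.5323, -0.1998, 0.0712]
eef_rot: [0.873, 0.488, 0.0, 0.0]
ft_force: [-3.7, 2.0, 11.3]
width: 0.0002
grip_force: 5.5
```

The button is on its stop at 11 N. Now I'll release it and lift clear.

Request:
{"fn": "arm_command", "kwargs": {"xyz": [[0,0,0.003],[0,0,0.008],[0,0,0.02],[0,0,0.045],[0,0,0.07],[0,0,0.09],[0,0,0.09],[0,0,0.09],[0,0,0.09]], "rot": [[0,0,0],[0,0,0],[0,0,0],[0,0,0],[0,0,0],[0,0,0],[0,0,0],[0,0,0],[0,0,0]]}}

```text
time: 21.23
ee_pos: [0.5317, -0.1997, 0.16]
eef_rot: [0.873, 0.489, -0.0, -0.0]
ft_force: [0.4, 0.3, -0.9]
width: 0.0004
grip_force: 0.0
```

```bash
python3 - <<'E'
from h import *
s=r.read_state();print(s['ee_pos'].round(4),s['ft_force'].round(1))
for c in("side","scene","wrist"):
    snap(c,c+"13");pts(c,["slide_knob","lamp_button_top"])
E
```

```text
[ 0.5317 -0.1997  0.16  ] [ 0.4  0.3 -0.9]
side slide_knob 0.45 [ 0.5048 -0.1358  0.1081]
side slide_knob 0.32 [ 0.5277 -0.1971  0.1114]
side lamp_button_top 0.53 [ 0.5267 -0.1968  0.1101]
scene slide_knob 0.66 [ 0.503  -0.1342  0.1098]
scene slide_knob 0.16 [ 0.5344 -0.2053  0.1138]
scene lamp_button_top 0.55 [ 0.5312 -0.2033  0.1125]
wrist slide_knob 0.91 [ 0.5077 -0.1341  0.1125]
wrist lamp_button_top 0.94 [ 0.5251 -0.2002  0.1148]
wrist lamp_button_top 0.34 [0.3863 0.0348 0.002 ]
```

The knob is still at the third click, the button is up and the hand is clear, so I'm handing in.

```bash
python3 -c "
from bench import r
print(r.close_job())"
```

```text
the job is handed in; nothing more can be done
None
```

I handed the job in: the slide was pushed fully closed, then opened to the third click, then the lamp button was pressed to its stop and came back up, and the hand finished clear; the verdict was not shown, and the dish and other loose items were not re-measured.

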